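# Send each kiln prop down its own chute

## Robot

A 6-joint arm with a two-finger parallel gripper is mounted at the origin on the work surface. World frame = base frame: x ahead of the robot, y to its left, z up, the work surface at z = 0. Lengths are in m, angles in rad, forces in N, time in s.
With the tool pointing down it reaches from about 0.3 to 0.85 m from the base axis. Payload 5.4 kg.
Tool frame: the origin (TCP) lies midway between the tips of the shut fingers; the grasp point (between the pads) lies 19 mm behind it (bot.pinch_z is the distance from the TCP to the grasp point, in m); z points along the fingers, y is the line along which they close (so a half turn about z gives the same grasp; the last joint's range is limited). The gripper opens to 85 mm and grips with 20 to 120 N. Pads are 22 mm wide; open, the fingers measure 114 mm over their backs; the gripper's body (76 mm by 85 mm) begins 54 mm behind the grasp point. The pads swing forward as they close: fully open they stand 13 mm farther back than shut.
Start: joints at [-1.482, 0.158, 1.597, -0, 1.386, -0.21], TCP at [0.169, -0.55, 0.231] pointing down, gripper open.
Joint ranges: [-2.91, 2.91], [-0.94, 2.29], [0.18, 2.7], [-1.29, 4.43], [0.17, 2.64], [-3, 3]. Speed limits (rad/s): [2.57, 2.57, 3.14, 3.14, 3.14, 3.14].

## Interface

Orientations are given as a unit quaternion [w, x, y, z].
In Python, from plant import bot, viewer, hand_in gives the robot as it stands.
- The arm moves only by the tool jog_arm, never from a script. Its argument "increments" is one flat list of numbers, 4 for each row, row after row: the shift along the world's x, y, z in cm, then the turn about the world's z in rad. In form: [x, y, z, roll, x, y, z, roll, ...]. A call has 1 to 8 rows; each row shifts and turns the commanded pose from where the row before left it; what a row does not reach is not made up. A row lasts 1/8 s, in which the tool goes at most 62.5 mm and 10.7 degrees, less where a joint would pass 70% of its speed; a pose out of reach is approached as far as the arm can. A call is refused whole if a number of a shift passes 6.25 or a number of a turn 0.188, either way. A call with a gripper value outside its range is refused whole. "hand" is the opening in per cent of the stroke, from 0 (shut) to 100 (fully open), set as the call begins (left out, the last holds). The fingers move at their own pace and stop on an object; the grip force is fixed at half the most. Time passes only in rows, so rows that do not move let the fingers close. It gives the time, the measured TCP pose, the force, the opening and the grip force at its end, in the units of the state.
- bot.read_state(): the state, without advancing time (a new reading comes with each control period).
- viewer.read_camera(name): name is "scene" or "top" or "wrist"; returns a dict with "frame" (400x640x3 uint8, red, green, blue), "range_z" (400x640 float32, m along the optical axis (not along the pixel's ray), 0 where there is no reading), "K" (3x3 intrinsics, pixels), "R" (3x3) and "t" (3): a world point X has camera coordinates R X + t. Camera axes: x right, y down, z forward; pixel columns grow to the right and rows downward; lengths in m; the calibration is good to about 2 mm. A picture is of the moment at which its call begins.
- hand_in(): hands the job in; it is judged then, once.
The state is a dict: "time": time; "joint_positions": joint angles; "qvel": joint speeds; "joint_torque": joint torques, N m; "tool_pos": TCP position; "eef_rot": TCP orientation; "force": force on the tool from outside, world axes, zero at the start; "torque": the same for the moment, N m; "opening": opening from 0.0 (shut) to 1.0 (fully open); "gripper_force": force on a finger pad.
Only numpy, scipy, OpenCV 4.12 (cv2) and the standard library are available. Lean on these libraries where they do the work, as an engineer would, in place of code of your own. Each camera call takes 0.05 s, during which the arm holds its last target. There are 200 camera calls.

## Task

Sort the two loose kiln props through the sorting stand, the round one first and then the square one. Before each, push the diverter lever fully over to the side that sends the prop to the tray marked with a fixed sample of the same shape, then drop the prop into the mouth on top and let it run down into that tray. Do not disturb the two loose mugs near the props.

Things in the scene. Friction and masses are not known exactly. Their poses are not given: they have to be found in the camera images.
- sorter: Sorting stand, fixed. Origin: centre of its underside on the bench; z up, x points away from the robot (turned by up to 0.3 rad). Two 45-degree chutes run to its +y and -y sides, each into one tray. Base board 170 by 456 mm; plywood end stops 121 mm high at y = +-225 mm. The steel plate facing the robot has its outer face at x = -62 mm; the plate on the far side is clear.
- mouth (a point): Centre of the open mouth on top of the stand, at rim height, 215 mm above the sorter's origin. The mouth is 116 mm (x) by 110 mm (y) inside, walls 4 mm. Props are dropped in here onto the leaning flap, whose hinge runs along x 70 mm below this point.
- diverter (a joint): Angle of flap and lever together (rad): 0 upright, stops at -0.72 and +0.72; positive leans knob and flap top to the sorter's +y. Stays where left (friction, 2 to 3 N at the knob). Props run to the side OPPOSITE the lean: knob fully to +y (over 0.6) sends them to the -y tray, knob fully to -y (under -0.6) to the +y tray. Starts between -0.45 and 0.45.
- diverter_knob (a point): Centre of the lever's black ball knob, 24 mm across, on the robot's side of the stand at sorter x = -85 mm. It swings along the sorter's y on a 95 mm radius about the hinge at sorter z = 145 mm: upright it is at z = 240 mm, at a stop at z = 216 mm, y = +-63 mm. The flat lever bar below it is 6 mm (x) by 14 mm wide.
- tray_round: Open grey tray, fixed, 140 mm (x) by 128 mm (y), walls 4 mm thick and 50 mm high, under the chute 150 mm to the sorter's +y or -y side (which side differs from run to run); axes parallel to the sorter's. At its +x end a 50 mm high wooden block carries a fixed sample of a round prop. Origin: centre of its underside.
- tray_square: Open grey tray, fixed, 140 mm (x) by 128 mm (y), walls 4 mm thick and 50 mm high, under the chute 150 mm to the sorter's +y or -y side (which side differs from run to run); axes parallel to the sorter's. At its +x end a 50 mm high wooden block carries a fixed sample of a square prop. Origin: centre of its underside.
- prop_round: Round kiln prop, loose: upright fired-clay cylinder 34 mm across, 40 mm high, 50 to 110 g, standing on the bench right of the stand. Origin: its centre.
- prop_square: Square kiln prop, loose: upright fired-clay block 32 by 32 mm, 40 mm high, 55 to 115 g, standing on the bench right of the stand. Origin: its centre; x and y axes square to its sides.
- mug_near: A loose unglazed mug, rim 74 mm across, 90 mm high, handle to its +y; a bystander. Origin: centre of its underside. Stands to the right of the props, nearer the robot.
- mug_far: A loose unglazed mug, rim 74 mm across, 90 mm high, handle to its +y; a bystander. Origin: centre of its underside. Stands beyond the props, farther from the robot.
Mind the look-alikes: they are no part of the job. What is shaped like the prop_round but orange is not meant.

How it is judged:
By the outcome, as a careful person would: the job done as asked, in the order asked, and still so for the second after the job is handed in, with the robot touching nothing.
It also fails if it takes over 72 s, if anything falls off the work surface, if the arm or the gripper's body presses on something with over 40 N, if the wrist force passes 120 N, or if a joint passes its speed limit or range.

## Working session

There is one attempt and no reset: what is moved stays moved. The work goes in short steps, Python scripts to look and compute and a tool call to move; the robot and the scene stay as the last step left them, time stands still between calls to the robot, and variables do not carry over. Pictures are saved under pics/ and viewed, at most 11 in all, crops included, and the job is handed in when it is done.

Besides the shell and the picture viewer there is one more tool, called after "Emit:" as name(argument=value, ...) on one line, values as JSON. jog_arm: Moves the arm, as the interface text tells. Its arguments: {"type":"object","properties":{"increments":{"type":"array"},"hand":{"type":"number"}},"required":["increments"]}

```bash
mkdir -p pics; ls
cat > h.py <<'E'
import numpy as np, cv2
from plant import bot, viewer, hand_in
def cam(n):
    c=viewer.read_camera(n); return c
def cloud(c):
    K=c["K"];z=c["range_z"];v,u=np.mgrid[:z.shape[0],:z.shape[1]]
    P=np.stack([(u-K[0,2])/K[0,0]*z,(v-K[1,2])/K[1,1]*z,z],-1)
    W=(P-c["t"])@c["R"]; W[z==0]=np.nan; return W
def save(c,n): cv2.imwrite("pics/"+n,c["frame"][:,:,::-1])
E
python3 - <<'E'
from h import *
import pickle
d={}
for n in("scene","top"):
    d[n]=cam(n); save(d[n],n+".png")
pickle.dump(d,open("d.pkl","wb"))
print(bot.read_state()["time"])
E
```

```text
pics
0.1
```

View pics/scene.png

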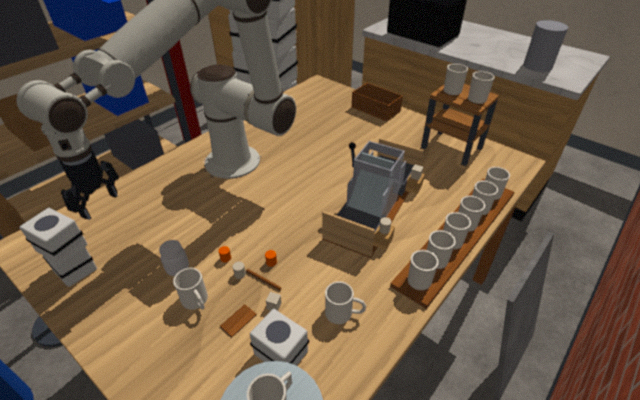

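View pics/top.png

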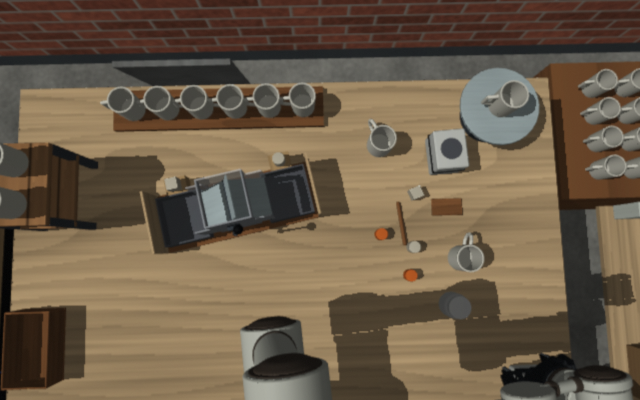

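The scene view shows the prop candidates: clay pieces at (238,269) and (273,298), orange look-alikes at (225,254) and (271,257). In the top view these are clay (415,246) and (417,192), orange (382,233) and (411,275). The samples are at (173,183) and (278,158) in the top view, and the mugs at (467,257) and (381,140). By the description I choose the clay pieces, and I'll check that choice in a close crop.

Run:
```python
from h import *
import pickle
d=pickle.load(open("d.pkl","rb"))
t=d["top"]["frame"];s=d["scene"]["frame"]
f=lambda im,x,y,w,h:cv2.resize(im[y:y+h,x:x+w],(400,300),interpolation=cv2.INTER_CUBIC)
a=np.vstack([np.hstack([f(t,150,130,180,135),f(t,370,170,120,90)]),np.hstack([f(s,320,130,120,90),f(s,210,235,100,75)])])
cv2.imwrite("pics/crop.png",a[:,:,::-1])
W=cloud(d["top"])
for n,(u,v) in dict(clayA=(415,246),clayB=(417,192),or1=(382,233),or2=(411,275),sampL=(173,183),sampR=(278,158),knob=(238,229),mugn=(467,257),mugf=(381,140)).items():
    p=W[v-3:v+4,u-3:u+4].reshape(-1,3);print(n,np.nanmedian(p,0).round(3),np.nanmax(p[:,2]).round(3))
T=np.nanmax  
# stand rim: points z>0.2 near
m=(W[...,2]>0.205)&(W[...,2]<0.222)
m[:, :150]=0;m[:,330:]=0;m[:130]=0;m[270:]=0
P=W[m];print(len(P));r=cv2.minAreaRect((P[:,:2]*1000).astype(np.float32));print("rim",r)
# clay props top
for c,(u,v) in dict(A=(415,246),B=(417,192)).items():
    w=W[v-14:v+15,u-14:u+15].reshape(-1,3);q=w[(w[:,2]>.033)&(w[:,2]<.046)]
    print(c,len(q),q.mean(0).round(4),cv2.minAreaRect((q[:,:2]*1000).astype(np.float32)))
# knob by z and darkness
m=(W[...,2]>0.225)&(W[...,2]<0.27);m[:,:200]=0;m[:,280:]=0;m[:200]=0;m[260:]=0
print("knob",W[m].mean(0).round(3),W[m].max(0),m.sum())
print(bot.read_state()["eef_rot"])
```

```text
clayA [ 0.448 -0.359  0.039] 0.046
clayB [ 0.601 -0.373  0.04 ] 0.045
or1 [ 0.487 -0.268  0.038] 0.043
or2 [ 0.367 -0.344  0.039] 0.045
sampL [0.635 0.306 0.096] 0.1
sampR [0.698 0.019 0.095] 0.1
knob [0.498 0.103 0.246] 0.251
mugn [ 0.412 -0.517  0.004] 0.011
mugf [ 0.765 -0.281  0.004] 0.01
520
rim ((577.567138671875, 147.315673828125), (124.73175048828125, 119.44905853271484), 12.196497917175293)
A 112 [ 0.4471 -0.3563  0.0385] ((447.5417175292969, -356.4322509765625), (31.42121696472168, 32.30713653564453), 43.66884231567383)
B 127 [ 0.6025 -0.3699  0.0393] ((602.7569580078125, -370.19122314453125), (31.52339744567871, 33.884098052978516), 21.61654281616211)
knob [0.499 0.105 0.244] [0.50988957 0.116088   0.25078971] 79
[-8.50699943e-04  9.88864287e-01  1.48817659e-01  4.53171013e-05]
```

View pics/crop.png

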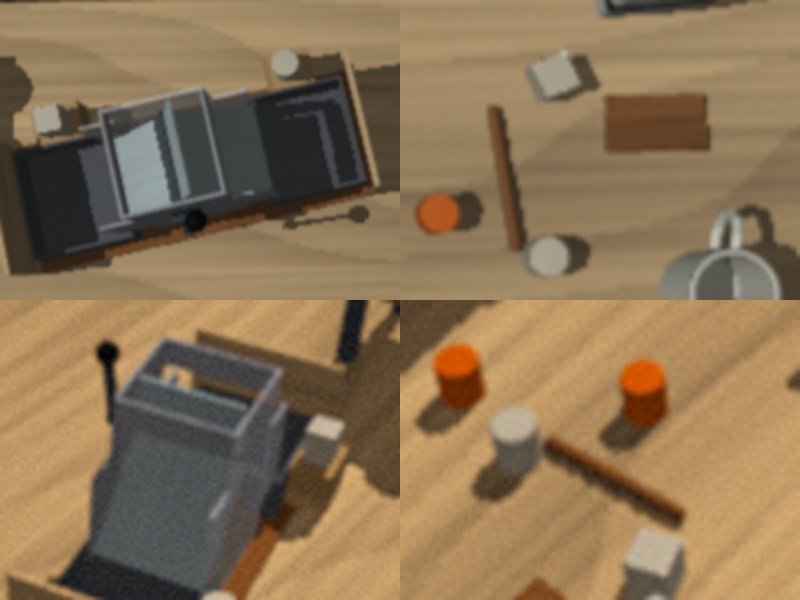

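The crop settles it. The grey-clay cylinder (top 415,246) is the round prop and the grey-clay block (top 417,192) is the square one; the orange pieces are decoys. The round sample stands on the stand's -y side (top 278,158) and the square one on the +y side (173,183). Yaw is about 0.214, the mouth is at (0.578, 0.147), and the knob is at sorter (-86, -24) mm, which matches x = -85. For the round prop the knob must go to +y.

Emit:
jog_arm(increments=[2.5, 4.5, 2, -0.085, 2.5, 4.5, 2, 0, 2.5, 4.5, 2, 0, 2.5, 4.5, 0, 0, 2.5, 4.5, 0, 0, 2.5, 4.5, 0, 0, 2.5, 4.5, 0, 0, 2.5, 4.5, 0, 0], hand=0)

```text
time: 1.1
tool_pos: [0.3696, -0.1878, 0.291]
eef_rot: [-0.0, 0.994, 0.107, -0.0]
force: [0.3, -0.8, 0.1]
opening: -0.001
gripper_force: 0.0
```

Emit:
jog_arm(increments=[2.5, 4.5, 0, 0, 2.5, 4.5, 0, 0, 2.5, 4.5, 0, 0, 2.5, 4.5, 0, 0, 2.5, 3.5, 0, 0, 1.5, 1.5, 0, 0, 0, 0, 0, 0, 0, 0, 0, 0])

```text
time: 2.1
tool_pos: [0.5087, 0.04, 0.291]
eef_rot: [0.0, 0.994, 0.107, -0.001]
force: [-0.3, 0.0, 0.5]
opening: -0.0
gripper_force: 0.0
```

Emit:
jog_arm(increments=[0.3, 0, -4, 0, 0, 0, -3.9, 0, 0, 0, 0, 0])

```text
time: 2.48
tool_pos: [0.5095, 0.04, 0.2093]
eef_rot: [-0.001, 0.994, 0.106, -0.004]
force: [0.2, 0.2, 0.2]
opening: -0.002
gripper_force: 0.0
```

Run:
```python
from h import *
a=cam("wrist");b=cam("top")
cv2.imwrite("pics/w1.png",np.hstack([cv2.resize(a["frame"],(480,300)),cv2.resize(b["frame"][150:270,170:290],(300,300))])[:,:,::-1])
print(bot.read_state()["force"])
```

```text
[ 0.79309118 -0.84433538  1.63719919]
```

View pics/w1.png

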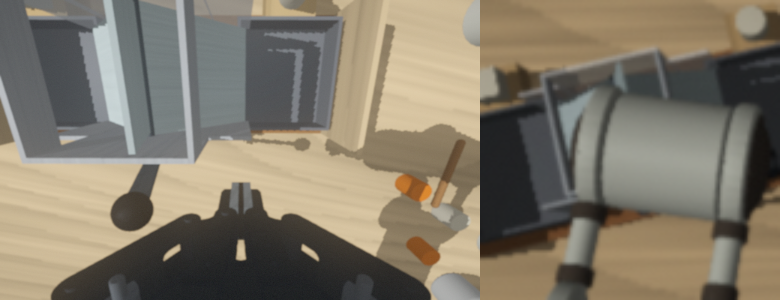

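The wrist view shows the knob at (132,210) left of the shut fingers at (240,200), both clear of the plate. I'll push along the sorter's +y.

Emit:
jog_arm(increments=[-0.32, 1.47, 0, 0, -0.32, 1.47, 0, 0, -0.32, 1.47, 0, 0, -0.32, 1.47, 0, 0, -0.32, 1.47, 0, 0, -0.32, 1.47, 0, 0, -0.32, 1.47, 0, 0, -0.32, 1.47, 0, 0])

```text
time: 3.58
tool_pos: [0.4857, 0.1588, 0.2114]
eef_rot: [0.0, 0.994, 0.107, -0.001]
force: [-0.1, -4.1, -2.5]
opening: 0.002
gripper_force: 1.6
```

Emit:
jog_arm(increments=[-0.1, 0.5, 0, 0, -0.1, 0.5, 0, 0, 0, 0, 0, 0])

```text
time: 3.95
tool_pos: [0.4847, 0.1679, 0.2124]
eef_rot: [0.0, 0.994, 0.107, -0.0]
force: [-0.3, -1.9, -0.8]
opening: -0.001
gripper_force: 1.2
```

Emit:
jog_arm(increments=[-0.06, 0.29, 0, 0, -0.06, 0.29, 0, 0])

```text
time: 4.2
tool_pos: [0.4845, 0.1689, 0.2124]
eef_rot: [0.006, 0.994, 0.106, 0.0]
force: [2.9, -24.9, -0.8]
opening: -0.003
gripper_force: 11.5
```

Run:
```python
from h import *
a=cam("wrist");save(a,"w2.png");W=cloud(a)
m=(W[...,2]>0.19)&(a["frame"].max(2)<60)
np.save("w.npy",W)
M=np.array([.578,.147,0]);c,s=np.cos(.214),np.sin(.214)
S=(W-M)@np.array([[c,-s,0],[s,c,0],[0,0,1]])
k=m&(abs(S[...,0]+.085)<.02)&(S[...,1]>.02)&(S[...,1]<.1)&(S[...,2]<.26)
P=S[k];print(len(P),np.percentile(P,[2,50,98],axis=0).round(3))
v,u=np.where(k);print(u.min(),u.max(),v.min(),v.max());print(bot.read_state()["force"])
```

```text
1444 [[-0.094  0.024  0.225]
 [-0.079  0.042  0.255]
 [-0.072  0.061  0.26 ]]
262 373 246 331
[  1.83344526 -20.94289603  -0.61774386]
```

View pics/w2.png

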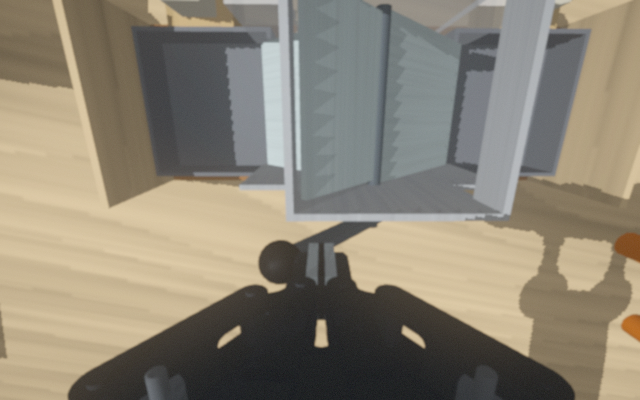

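The force rose to 25 N and the lever is at its stop. In the wrist view the knob is at (280,262) and the flap top leans left, toward +y. I'll back off and go to the round prop.

Emit:
jog_arm(increments=[0.2, -1.2, 0, 0, 0, 0, 4, 0, 0, 0, 4, 0, -0.3, -5, 0, 0.15, -0.4, -5.5, 0, 0.15, -0.4, -5.5, 0, 0.15, -0.4, -5.5, 0, 0.15, -0.4, -5.5, 0, 0.15], hand=70)

```text
time: 5.25
tool_pos: [0.4664, -0.1094, 0.2928]
eef_rot: [-0.0, 0.885, 0.466, 0.001]
force: [1.0, -0.6, -0.7]
opening: 0.7
gripper_force: 0.0
```

Emit:
jog_arm(increments=[-0.4, -5.5, 0, 0.15, -0.4, -5.5, 0, 0.15, -0.4, -5.5, -3, 0.15, -0.4, -4, -4, 0.15, -0.3, -3, -4, 0.15, 0, 0, -3, 0.07, 0, 0, 0, 0, 0, 0, 0, 0])

```text
time: 6.25
tool_pos: [0.4484, -0.3432, 0.1541]
eef_rot: [0.001, 0.628, 0.778, 0.0]
force: [0.3, 0.3, 0.6]
opening: 0.697
gripper_force: 0.0
```

```bash
cat > prop.py <<'E'
from h import *
import sys
x,y=map(float,sys.argv[1:3])
a=cam("wrist");W=cloud(a);st=bot.read_state()
v=cv2.inRange(cv2.cvtColor(a["frame"],cv2.COLOR_RGB2HSV),(0,0,60),(180,90,255))>0
k=(abs(W[...,0]-x)<.04)&(abs(W[...,1]-y)<.04)&(W[...,2]>.034)&(W[...,2]<.047)&v
n,l,s,c=cv2.connectedComponentsWithStats(k.astype(np.uint8))
i=1+s[1:,4].argmax();P=W[l==i]
r=cv2.minAreaRect((P[:,:2]*1000).astype(np.float32))
print("n",len(P),"mean",P.mean(0).round(4),"rect",r,"pix",c[i].round(),"tcp",st["tool_pos"].round(4),"q",st["joint_positions"].round(2),"q4",st["eef_rot"].round(3),st["time"])
save(a,sys.argv[3])
E
python3 prop.py .447 -.357 w3.png
```

```text
n 934 mean [ 0.4458 -0.3566  0.0395] rect ((445.7965393066406, -357.12823486328125), (33.01385498046875, 32.900413513183594), 61.31990051269531) pix [314. 212.] tcp [ 0.4486 -0.3434  0.1546] q [-0.87  0.2   1.71  0.    1.23 -1.08] q4 [ 0.002  0.628  0.778 -0.   ] 6.3
```

View pics/w3.png

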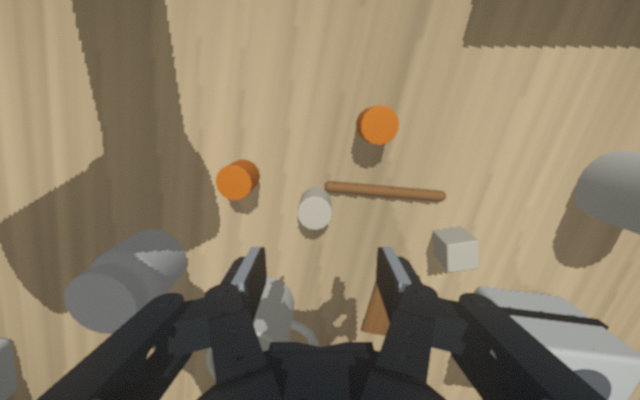

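The wrist view shows the round prop at (314,212), with a stick running beside it from (330,187) to (442,195). I'll check the stick's clearance from the fingers.

Run:
```python
from h import *
a=cam("wrist");W=cloud(a)
h=cv2.cvtColor(a["frame"],cv2.COLOR_RGB2HSV).astype(int)
k=np.zeros((400,640),bool);k[178:205,322:450]=1
k&=(h[...,2]<150)&(h[...,1]>110)&(W[...,2]>.004)
P=W[k];print(len(P),P.min(0),P.max(0))
for x in (.45,.47,.49,.51,.55):
    q=P[abs(P[:,0]-x)<.006]; 
    if len(q):print(x,q.mean(0).round(3),q[:,1].min().round(3))
```

```text
708 [ 0.45231671 -0.33962272  0.00627332] [ 0.57666081 -0.31642343  0.01349555]
0.45 [ 0.454 -0.335  0.01 ] -0.339
0.47 [ 0.47  -0.334  0.011] -0.339
0.49 [ 0.49  -0.332  0.011] -0.336
0.51 [ 0.51  -0.329  0.011] -0.334
0.55 [ 0.55  -0.324  0.011] -0.328
```

Emit:
jog_arm(increments=[-0.3, -0.8, -4, -0.15, 0, -0.8, -4, -0.12, 0, 0, -3.5, 0, 0, 0, -2, 0, 0, 0, -1.3, 0, 0, 0, 0, 0])

```text
time: 7.1
tool_pos: [0.4447, -0.3588, 0.0046]
eef_rot: [-0.0, 0.727, 0.687, 0.0]
force: [-0.5, 0.1, -0.3]
opening: 0.701
gripper_force: 0.0
```

Emit:
jog_arm(increments=[0, 0, 0, 0, 0, 0, 0, 0, 0, 0, 0, 0, 0, 0, 0, 0, 0, 0, 0, 0, 0, 0, 0, 0], hand=0)

```text
time: 7.85
tool_pos: [0.4454, -0.36, 0.0061]
eef_rot: [0.001, 0.727, 0.687, -0.0]
force: [-0.5, 1.1, 7.2]
opening: 0.38
gripper_force: 60.1
```

Emit:
jog_arm(increments=[0, 0, 2, 0, 0, 0, 4, 0, 0, 0, 5, 0, 0, 0, 5, 0, 0, 0, 5, 0, 0, 0, 5, 0, 0, 0, 0, 0])

```text
time: 8.72
tool_pos: [0.4461, -0.3607, 0.2711]
eef_rot: [0.006, 0.727, 0.687, -0.0]
force: [-0.0, 0.1, -0.9]
opening: 0.38
gripper_force: 59.7
```

Emit:
jog_arm(increments=[1.3, 5.1, 1, 0.05, 1.3, 5.1, 0, 0.05, 1.3, 5.1, 0, 0.05, 1.3, 5.1, 0, 0.05, 1.3, 5.1, 0, 0.05, 1.3, 5.1, 0, 0.02, 1.3, 5.1, 0, 0, 1.3, 5.1, 0, 0])

```text
time: 9.72
tool_pos: [0.5477, 0.051, 0.2735]
eef_rot: [-0.001, 0.628, 0.778, -0.001]
force: [1.0, -0.5, -1.0]
opening: 0.38
gripper_force: 59.7
```

Emit:
jog_arm(increments=[1.3, 4.5, 0, 0, 1.4, 4.5, 0, 0, 0.1, 0.9, 0, 0, 0, 0, 0, 0])

```text
time: 10.22
tool_pos: [0.5757, 0.1482, 0.2736]
eef_rot: [-0.001, 0.628, 0.779, -0.001]
force: [0.5, -1.1, -1.0]
opening: 0.378
gripper_force: 59.9
```

Run:
```python
from h import *
a=cam("wrist");W=cloud(a);s=bot.read_state();print(s["tool_pos"].round(4),s["eef_rot"].round(3))
m=(W[...,2]>.209)&(W[...,2]<.221)
P=W[m];print(len(P));print(cv2.minAreaRect((P[:,:2]*1000).astype(np.float32)))
save(a,"w4.png")
```

```text
[0.5759 0.1474 0.2739] [-0.     0.628  0.778 -0.001]
3340
((558.3268432617188, 153.92446899414062), (157.2110595703125, 126.839599609375), 12.096020698547363)
```

View pics/w4.png

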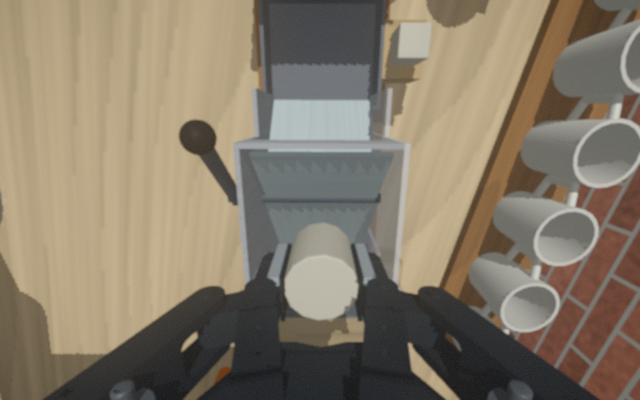

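The wrist view shows the prop at (320,285) held over the mouth, with rim sides at columns 240 and 408, centred. The knob at (197,137) is fully toward +y. I'll lower and release.

Emit:
jog_arm(increments=[0.1, 0, -3, 0, 0, 0, -2.5, 0, 0, 0, 0, 0])

```text
time: 10.65
tool_pos: [0.5756, 0.1466, 0.217]
eef_rot: [-0.002, 0.629, 0.778, -0.002]
force: [-0.3, -0.3, -0.8]
opening: 0.384
gripper_force: 59.9
```

Emit:
jog_arm(increments=[0, 0, 0, 0, 0, 0, 0, 0, 0, 0, 0, 0, 0, 0, 2, 0, 0, 0, 4, 0, 0, 0, 3, 0, 0, 0, 0, 0, 0, 0, 0, 0], hand=62)

```text
time: 11.65
tool_pos: [0.5771, 0.1481, 0.3085]
eef_rot: [-0.0, 0.628, 0.778, -0.0]
force: [0.5, 0.4, -0.8]
opening: 0.622
gripper_force: 0.0
```

Run:
```python
from h import *
a=cam("scene");b=cam("wrist");s=bot.read_state();print(s["tool_pos"].round(4),s["time"])
f=lambda im,x,y,w,h,W,H:cv2.resize(im[y:y+h,x:x+w],(W,H),interpolation=cv2.INTER_CUBIC)
cv2.imwrite("pics/s2.png",np.hstack([f(a["frame"],300,120,150,150,400,400),f(b["frame"],120,0,400,400,400,400)])[:,:,::-1])
```

```text
[0.5767 0.1481 0.3076] 11.75
```

View pics/s2.png

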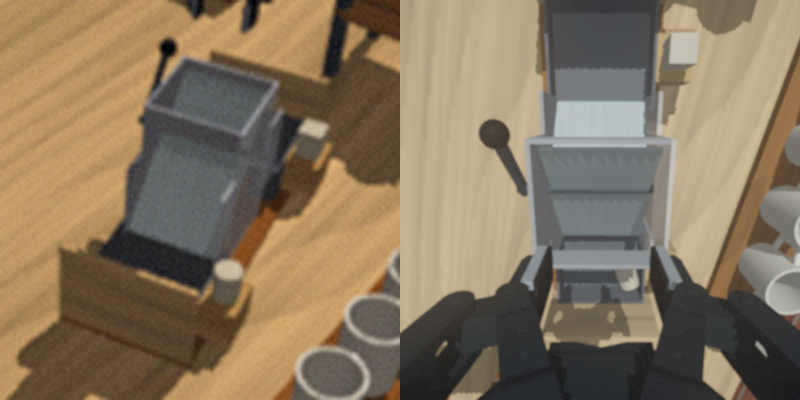

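The wrist crop shows the round prop at (625,275), in the -y tray, which is the round-sample side. Next I'll push the lever to -y from its +y side.

Emit:
jog_arm(increments=[-3.6, 3, 0, 0, -3.6, 3, 0, 0, -3.7, 3, 0, 0, 0, 0, -3, 0, 0, 0, -4, 0, 0, 0, -2.6, 0, 0, 0, 0, 0], hand=0)

```text
time: 12.62
tool_pos: [0.4661, 0.2376, 0.21]
eef_rot: [-0.002, 0.628, 0.778, -0.003]
force: [-1.0, -0.0, -0.4]
opening: 0.0
gripper_force: 0.0
```

Emit:
jog_arm(increments=[0.32, -1.47, 0, 0, 0.32, -1.47, 0, 0, 0.32, -1.47, 0, 0, 0.32, -1.47, 0, 0, 0.32, -1.47, 0, 0, 0.32, -1.47, 0, 0, 0.32, -1.47, 0, 0, 0.32, -1.47, 0, 0])

```text
time: 13.62
tool_pos: [0.4938, 0.1194, 0.2126]
eef_rot: [-0.001, 0.628, 0.778, -0.0]
force: [-1.1, 2.4, -0.3]
opening: 0.003
gripper_force: 1.1
```

Emit:
jog_arm(increments=[0.32, -1.47, 0, 0, 0.2, -0.9, 0, 0, 0, 0, 0, 0])

```text
time: 14.0
tool_pos: [0.4995, 0.0957, 0.2134]
eef_rot: [0.0, 0.628, 0.778, -0.0]
force: [0.6, 0.8, -0.3]
opening: 0.001
gripper_force: 0.0
```

Emit:
jog_arm(increments=[0.08, -0.4, 0, 0, 0.06, -0.3, 0, 0, 0, 0, 0, 0])

```text
time: 14.38
tool_pos: [0.5002, 0.0901, 0.213]
eef_rot: [-0.001, 0.628, 0.778, -0.0]
force: [-1.6, 2.4, -2.9]
opening: -0.0
gripper_force: 1.4
```

Emit:
jog_arm(increments=[0.06, -0.3, 0, 0, 0, 0, 0, 0])

```text
time: 14.62
tool_pos: [0.5002, 0.0896, 0.213]
eef_rot: [-0.003, 0.628, 0.778, 0.002]
force: [-2.6, 12.7, -1.4]
opening: 0.002
gripper_force: 6.1
```

Force rises while the position holds at knob y ≈ -62 mm, so that's the stop. On to the square prop.

Emit:
jog_arm(increments=[-0.2, 1.2, 0, 0, 0, 0, 4, 0, 0, 0, 4, 0, 1.2, -5.5, 0, 0, 1.2, -5.5, 0, 0, 1.2, -5.5, 0, 0, 1.2, -5.5, 0, 0, 1.2, -5.5, 0, 0], hand=75)

```text
time: 15.62
tool_pos: [0.5598, -0.1785, 0.2943]
eef_rot: [0.001, 0.628, 0.778, -0.0]
force: [0.2, 0.5, -0.5]
opening: 0.756
gripper_force: 0.0
```

Emit:
jog_arm(increments=[1.2, -5.5, 0, 0, 1.2, -5.5, -3, 0, 1.0, -4.5, -4, 0, 0.8, -1, -4, 0, 0, 0, -3, 0, 0, 0, 0, 0, 0, 0, 0, 0])

```text
time: 16.5
tool_pos: [0.6019, -0.3407, 0.1562]
eef_rot: [0.002, 0.628, 0.778, -0.0]
force: [1.2, -0.8, 0.8]
opening: 0.752
gripper_force: 0.0
```

```bash
python3 prop.py .6025 -.370 w5.png
```

```text
n 1019 mean [ 0.6012 -0.3701  0.0395] rect ((601.51123046875, -371.24395751953125), (31.910734176635742, 32.63219451904297), 21.696348190307617) pix [313. 227.] tcp [ 0.6022 -0.3408  0.1569] q [-0.69  0.51  1.31 -0.    1.32 -0.9 ] q4 [ 0.002  0.628  0.778 -0.   ] 16.55
```

View pics/w5.png

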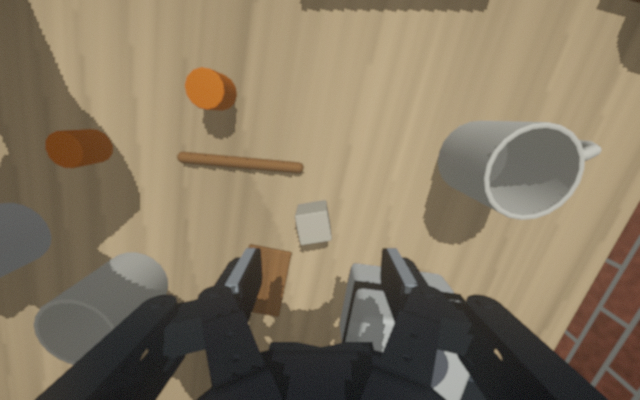

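The wrist view shows the square prop at (313,225), turned about 0.38 rad, with a white box at lower right (400,310). I'll check that box's clearance from the gripper body.

Run:
```python
from h import *
import pickle
W=cloud(pickle.load(open("d.pkl","rb"))["top"]).reshape(-1,3)
m=(abs(W[:,0]-.69)<.13)&(W[:,1]<-.34)&(W[:,1]>-.56)&(W[:,2]>.05)
m&=~((W[:,0]<.55))
P=W[m];P=P[P[:,1]<-.345];print(len(P),P.min(0),P.max(0),"closest",np.linalg.norm(P[:,:2]-[.601,-.3705],axis=1).min())
h=P[P[:,2]>P[:,2].max()-.015];print(h.min(0),h.max(0))
i=np.linalg.norm(P[:,:2]-[.601,-.3705],axis=1).argmin();print(P[i])
```

```text
2142 [ 0.65579793 -0.5598983   0.05007608] [ 0.81996158 -0.40701562  0.10909255] closest 0.0713331789921434
[ 0.65836992 -0.5598983   0.09413019] [ 0.81996158 -0.40948259  0.10909255]
[ 0.65625571 -0.41561351  0.05007608]
```

Emit:
jog_arm(increments=[0, -1.5, -3, 0.1, -0.1, -1.5, -4, 0.065, 0, 0, -3.5, 0, 0, 0, -2.5, 0, 0, 0, -1.8, 0, 0, 0, 0, 0])

```text
time: 17.3
tool_pos: [0.5999, -0.3697, 0.0057]
eef_rot: [-0.0, 0.562, 0.827, -0.0]
force: [0.5, -0.2, 0.5]
opening: 0.748
gripper_force: 0.0
```

Emit:
jog_arm(increments=[0, 0, 0, 0, 0, 0, 0, 0, 0, 0, 0, 0, 0, 0, 0, 0, 0, 0, 0, 0, 0, 0, 0, 0], hand=0)

```text
time: 18.05
tool_pos: [0.6012, -0.3711, 0.0082]
eef_rot: [0.002, 0.562, 0.827, -0.0]
force: [-1.2, 0.8, 6.4]
opening: 0.363
gripper_force: 60.4
```

Emit:
jog_arm(increments=[0, 0, 2, 0, 0, 0, 4, 0, 0, 0, 5, 0, 0, 0, 5, 0, 0, 0, 5, 0, 0, 0, 5, 0, 0, 0, 2, 0, 0, 0, 0, 0])

```text
time: 19.05
tool_pos: [0.6004, -0.3704, 0.2874]
eef_rot: [0.001, 0.562, 0.827, -0.0]
force: [1.0, 0.8, -0.6]
opening: 0.364
gripper_force: 59.7
```

Emit:
jog_arm(increments=[-0.2, 5.2, 0, -0.05, -0.2, 5.2, 0, -0.05, -0.2, 5.2, 0, -0.065, -0.2, 5.2, 0, 0, -0.2, 5.2, 0, 0, -0.3, 5.2, 0, 0, -0.3, 5.2, 0, 0, -0.3, 5.2, 0, 0])

```text
time: 20.05
tool_pos: [0.5792, 0.0478, 0.2824]
eef_rot: [-0.002, 0.628, 0.778, -0.002]
force: [0.7, -0.5, -0.3]
opening: 0.367
gripper_force: 59.7
```

Emit:
jog_arm(increments=[-0.3, 5.2, 0, 0, -0.2, 4, 0, 0, 0, 1, 0, 0, 0, 0, 0, 0])

```text
time: 20.55
tool_pos: [0.5752, 0.1479, 0.2838]
eef_rot: [-0.001, 0.628, 0.779, -0.001]
force: [0.6, -0.6, -0.1]
opening: 0.369
gripper_force: 59.7
```

Run:
```python
from h import *
a=cam("wrist");save(a,"w6.png");s=bot.read_state();print(s["tool_pos"].round(4))
```

```text
[0.5755 0.1471 0.2843]
```

View pics/w6.png

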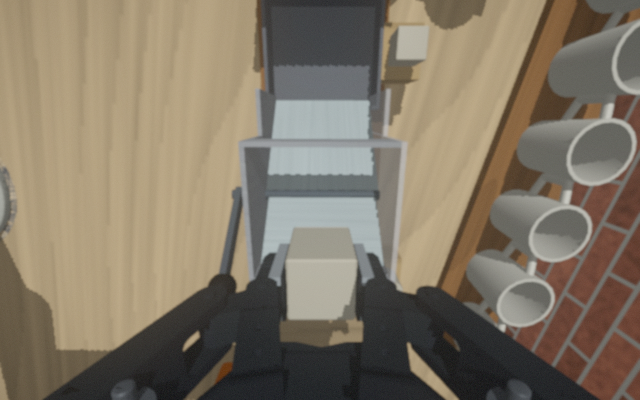

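The wrist view shows the square prop at (320,285) centred over the mouth, with the lever bar at (233,235) leaning toward -y and the flap open toward +y. I'll lower and release.

Emit:
jog_arm(increments=[0.1, 0, -3.5, 0, 0, 0, -3, 0, 0, 0, 0, 0])

```text
time: 20.98
tool_pos: [0.5751, 0.1463, 0.2176]
eef_rot: [-0.002, 0.629, 0.778, -0.002]
force: [0.5, -0.0, -0.1]
opening: 0.362
gripper_force: 59.7
```

Emit:
jog_arm(increments=[0, 0, 0, 0, 0, 0, 0, 0, 0, 0, 0, 0, 0, 0, 2, 0, 0, 0, 4, 0, 0, 0, 5, 0, 0, 0, 0, 0, 0, 0, 0, 0], hand=62)

```text
time: 21.98
tool_pos: [0.5769, 0.148, 0.3309]
eef_rot: [0.0, 0.628, 0.778, -0.0]
force: [0.6, 0.0, 0.9]
opening: 0.619
gripper_force: 0.0
```

Emit:
jog_arm(increments=[-4, -4, 2, 0, -4, -4, 2, 0, -4, -4, 0, 0, -4, -4, 0, 0, -3, -4, 0, 0, -2, -4, 0, 0, 0, -4, 0, 0, 0, 0, 0, 0])

```text
time: 22.98
tool_pos: [0.3661, -0.1335, 0.3691]
eef_rot: [-0.002, 0.63, 0.777, -0.0]
force: [-0.4, 0.4, -0.1]
opening: 0.618
gripper_force: 0.0
```

Run:
```python
from h import *
a=cam("scene");b=cam("top");print(bot.read_state()["time"])
f=lambda im,x,y,w,h,W,H:cv2.resize(im[y:y+h,x:x+w],(W,H),interpolation=cv2.INTER_CUBIC)
cv2.imwrite("pics/s3.png",np.vstack([f(b["frame"],130,120,380,180,800,380),f(a["frame"],150,120,300,220,300,220)[:, :].repeat(1,0) if 0 else cv2.copyMakeBorder(a["frame"][120:340,150:550],0,0,0,400,cv2.BORDER_CONSTANT)])[:,:,::-1])
W=cloud(b);M=np.array([.578,.147,0]);c,s=np.cos(.214),np.sin(.214)
S=(W-M)@np.array([[c,-s,0],[s,c,0],[0,0,1]])
h=cv2.cvtColor(b["frame"],cv2.COLOR_RGB2HSV).astype(int)
for sg in(1,-1):
    k=(abs(S[...,0])<.066)&(abs(S[...,1]-sg*.15)<.06)&(S[...,2]>.02)&(S[...,2]<.06)
    print(sg,k.sum(),S[k].mean(0).round(3) if k.any() else '', b["frame"][k].mean(0) if k.any() else '')
k=(S[...,2]>.215)&(abs(S[...,0]+.085)<.02)&(abs(S[...,1])<.09);print("knob",S[k].mean(0).round(3))
```

```text
23.075
1 262 [0.003 0.187 0.04 ] [61.76335878 60.08015267 54.57633588]
-1 347 [ 0.036 -0.154  0.043] [73.28530259 73.09221902 68.40057637]
knob [-0.086 -0.063  0.223]
```

View pics/s3.png

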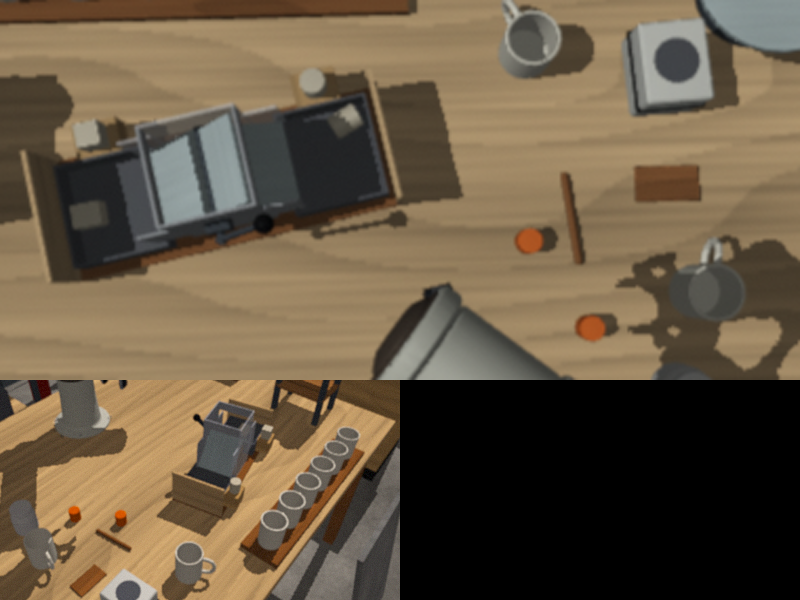

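The top view shows the square prop at (88,213) in the +y tray beside the square sample, and the round prop at (345,120) in the -y tray beside the round sample. Both mugs are where they were, and the arm is clear.

```bash
python3 -c "
from plant import hand_in
print(hand_in())"
```

```text
the job is handed in; nothing more can be done
None
```

The job is handed in at about 23 s of the 72 s allowed: the round prop, sorted first, is in the tray with the round sample, the square prop is in the tray with the square sample, and both mugs are undisturbed.

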